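# Blank off the sloped port of a leak-test manifold

### The arm

A 6-joint arm with a two-finger parallel gripper is mounted at the origin on the work surface. World frame = base frame: x ahead of the robot, y to its left, z up, the work surface at z = 0. Lengths are in m, angles in rad, forces in N, time in s.
With the tool pointing down it reaches from about 0.3 to 0.875 m from the base axis. Payload 6.4 kg.
Tool frame: the origin (TCP) lies at the very end of the fingers, on their centre line; the grasp point (between the pads) lies 19 mm behind it; x points along the fingers, y is the direction in which the jaws open and shut, and the axes are right-handed (so a half turn about x gives the same grasp; the last joint's range is limited). The gripper opens to 85 mm and grips with 20 to 120 N. Pads are 22 mm wide; open, the fingers measure 114 mm over their backs; the gripper's body (76 mm by 85 mm) begins 54 mm behind the grasp point. The pads swing forward as they close: fully open they stand 13 mm farther back than shut.
Start: joints at [1.106, 0.181, 1.607, -0, 1.354, -0.206], TCP at [0.147, 0.556, 0.231] pointing down, gripper open.
Joint ranges: [-2.99, 2.99], [-0.89, 2.07], [0.3, 2.58], [-1.14, 4.28], [0, 2.63], [-3.12, 3.12]. Speed limits (rad/s): [2.57, 2.57, 3.01, 3.14, 3.14, 3.14].

### API

Orientations are given as a rotation vector (axis times angle).
In Python, from station import sensors, capture, get_calibration, ticket, nets gives the robot as it stands.
- The arm moves only by the tool move_arm, never from a script. Its argument "targets" is a list of rows, each an object with "offset": the shift along the world's x, y, z in cm, a list of three; "yaw": the turn about the world's z in rad. In form: [{"offset": [x, y, z], "yaw": yaw}, ...]. A call has 1 to 10 rows; each row is the pose to reach, as a shift and turn from the pose commanded when the call began; what a row does not reach only later rows make up. A row lasts 1/8 s, in which the tool goes at most 62.5 mm and 10.7 degrees, less where a joint would pass 70% of its speed; a pose out of reach is approached as far as the arm can. A call with a gripper value outside its range is refused whole. "hand" is the opening in per cent of the stroke, from 0 (shut) to 100 (fully open), set as the call begins (left out, the last holds). The fingers move at their own pace and stop on an object; "grip_force" is the grip in N (left out, the last holds). Time passes only in rows, so rows that repeat a pose let the fingers close. It gives the time, the measured TCP pose, the force and the opening at its end, in the units of the state.
- sensors.state(): the state, without advancing time (a new reading comes with each control period).
- capture(name): name is "side" or "top"; returns the picture (400x640x3 uint8, red, green, blue); there is no depth.
- get_calibration(name): a dict with "fx", "fy", "cx", "cy" (pixels), "D" ([k1, k2, p1, p2, k3] as OpenCV has them; the pictures are not rectified), "R" (3x3) and "t" (3): a world point X has camera coordinates R X + t. Camera axes: x right, y down, z forward; pixel columns grow to the right and rows downward; lengths in m; the calibration is good to about 2 mm. A picture is of the moment at which its call begins. get_calibration takes no time and is no camera call.
- ticket.hand_in(): hands the job in, once; it reports no verdict.
Trained networks look in the newest picture that a camera, given by its name, has taken for a name from the list of things; names that differ only in an ending like _2 or _b are one class to them, and where a whole thing is asked for, a point or a joint stands for the part that bears it (a point fixed in the world has none). Each returns a list of dicts, best first, with "p" (0 to 1); they miss things now and then, are a little off and sometimes report something else, mostly with a low value. They report only what shows in the picture. A call takes as long as a camera call. They do not tell look-alikes from the thing itself.
- nets.spot_in(name, camera): "rect" ([left, top, right, bottom] in pixels, round what is visible of it).
- nets.silhouettes(name, camera): "mask" (400x640 bool, what is visible of it) and "rect" ([left, top, right, bottom] in pixels, round what is visible of it).
- nets.tip_of(name, camera): "pixel" ([column, row] in pixels: a listed point, or the origin of a listed thing).
The state is a dict: "clock": time; "qpos": joint angles; "joint_velocities": joint speeds; "effort": joint torques, N m; "eef_pos": TCP position; "tool_rot": TCP orientation; "force": force on the tool from outside, world axes, zero at the start; "moment": the same for the moment, N m; "opening": finger opening in m.
Only numpy, scipy, OpenCV 4.12 (cv2) and the standard library are available. Lean on these libraries where they do the work, as an engineer would, in place of code of your own. Each camera call takes 0.05 s, during which the arm holds its last target. There are 200 camera calls.

### The job

Get the leak-test manifold ready for a pressure check: turn the ball valve's lever to half open (45 degrees, on the middle index line) and let go of it. Then pick up the blanking plate by its grip block, tilt it to match the sloped port face, and hold it flush there, its edges in line with the face's edges, pressed on with about 12 newtons. Finish while still holding it pressed in place, and leave the other things on the bench where they are.

Things in the scene. Friction and masses are not known exactly. Their poses are not given: they have to be found in the camera images.
- manifold: the fixed test manifold, bolted to the bench: a dark steel base plate 110 mm (x) by 320 mm (y) by 12 mm, carrying a brass ball valve at its -y end and a swivelling outlet head at its +y end, joined by a steel pipe. Origin: centre of its underside, on the bench. z is up; -x is its front, roughly towards the robot; it stands turned by up to 0.25 rad.
- valve_axis (a point): point on the valve's upright axis at the lever's mid-height, at (0, -110, 94) mm in the manifold's frame; axes as the manifold's. A dial plate of 40 mm radius lies just below the lever (top 80 mm above the bench); its thicker black line, midway between the shut and the open line, is the half-open mark.
- valve (a joint): opening angle of the valve in rad: 0 shut (lever points to the manifold's -x), 0.785 half open (lever points midway between -x and -y), 1.571 fully open (lever points to -y). It grows counter-clockwise seen from above. It starts at 0 to 0.35. About 0.15 N m of friction: it stays where it is left; end stops at 0 and 1.571.
- valve_grip (a point): point on the plain steel lever, 75 mm from the valve's axis, in the middle of the bar: the place to pinch. The bar is 16 mm wide, 14 mm tall (87 to 101 mm above the bench) and ends 25 mm beyond this point; nothing but the bench and base plate below it. x runs along the bar towards the valve's axis, z is up.
- port_face (a point): centre of the flat aluminium port face, 70 (x) by 56 mm (y), on the outlet head; the dark round port is here. z is the outward normal: it leans from vertical towards the manifold's -x by 0.2 to 0.62 rad, new every time; y is level, as the manifold's y; x points up the slope. It turns about a level pivot 30 mm behind it, at (0, 110, 95) mm in the manifold's frame, clamped stiff (8 N m).
- plate: blanking plate, rigid, 0.13 to 0.25 kg: aluminium, 70 (x) by 56 (y) by 8 mm, gasket below; amid its top a black grip block 40 (x) by 24 (y) mm, 38 mm tall (its top 46 mm above the underside). Origin: centre of the underside; z up. Starts flat on the bench left or right of the manifold. Flush, its origin is on the port-face point, z along the face's z, x along the face's x either way.
- carton: closed cardboard carton 110 by 75 by 48 mm, loose, to be left alone; origin at the centre of its underside. It lies on the side of the manifold where the plate does not.
- bush: steel ring 44 mm across, 18 mm tall, loose, to be left alone; origin at the centre of its underside.
- spacer: aluminium ring 32 mm across, 30 mm tall, loose, to be left alone; origin at the centre of its underside.
- cup: red plastic cup 84 mm across, 105 mm tall, loose, to be left alone; origin at the centre of its underside.
- flask: green glass bottle 56 mm across, 190 mm tall, loose, to be left alone; origin at the centre of its underside.
- wrench: steel spanner about 160 mm long lying flat along its x, loose, to be left alone; origin on the bench.
Not all that is in view belongs to the job. What is shaped like the plate but red, turquoise or yellow is not meant.

How it is judged:
On the way, in this order (a step that is already met when the one before it is completed fails the run):
1. the valve lever stands half open (45 degrees, within 6) and the fingers have let go of it (value of joint valve between 0.68 and 0.89 rad and contact force between the fingers and manifold below 0.1 N), for 0.2 s.
2. the blanking plate is picked up, clear of the bench (height (world z) of plate above 0.04 m and contact force between the fingers and plate above 2 N), for 0.2 s.
At the end, for the whole second after the job is handed in: Valve at 45 degrees within 6; the plate held by the fingers, flush on the port face: tilted within 0.04 rad of it, centred within 8 mm along each edge, edges in line within 0.12 rad, underside within 3 mm of the face, pressed on with 5 to 30 N and still, all through the last second (value of joint valve between 0.68 and 0.89 rad and x of plate in the frame of port_face between -0.008 and 0.008 m and y of plate in the frame of port_face between -0.008 and 0.008 m and z of plate in the frame of port_face between -0.003 and 0.003 m and angle between the z axis of plate and the z axis of port_face, either way round below 0.04 rad and angle between the x axis of plate and the x axis of port_face, either way round below 0.12 rad and contact force between plate and manifold between 5 and 30 N and contact force between the fingers and plate above 3 N and linear speed of plate below 0.02 m/s); the arm keeps its last pose, push and grip.
It fails at once if a bystander on the bench is pushed more than 40 mm from its place (distance of any of carton, bush, spacer, cup, flask, wrench from where it was at the start of the episode above 0.04 m).
It also fails if it takes over 58 s, if anything falls off the work surface, if the arm or the gripper's body presses on something with over 40 N, if the wrist force passes 120 N, or if a joint passes its speed limit or range.

## Working session

There is one attempt and no reset: what is moved stays moved. The work goes in short steps, Python scripts to look and compute and a tool call to move; the robot and the scene stay as the last step left them, time stands still between calls to the robot, and variables do not carry over. Pictures are saved under pics/ and viewed, about 8 in all and at most 12, crops included, and the job is handed in when it is done.

Besides the shell and the picture viewer there is one more tool, called after "Emit:" as name(argument=value, ...) on one line, values as JSON. move_arm: Moves the arm, as the interface text tells. Its arguments: {"type":"object","properties":{"targets":{"type":"array","items":{"type":"object","properties":{"offset":{"type":"array","items":{"type":"number"}},"yaw":{"type":"number"}}}},"hand":{"type":"number"},"grip_force":{"type":"number"}},"required":["targets"]}

```bash
mkdir -p pics; ls; cat > h.py <<'E'
import numpy as np, cv2
from station import sensors, capture, get_calibration, ticket, nets
def cal(n):
    c=get_calibration(n); K=np.array([[c['fx'],0,c['cx']],[0,c['fy'],c['cy']],[0,0,1.]]); return K,np.array(c['D']),np.array(c['R']),np.array(c['t'])
def proj(n,X):
    K,D,R,t=cal(n); return cv2.projectPoints(np.array(X,float).reshape(-1,3),cv2.Rodrigues(R)[0],t,K,D)[0][:,0]
def ray(n,px):
    K,D,R,t=cal(n); u=cv2.undistortPoints(np.array([[px]],float),K,D)[0,0]; d=R.T@np.array([u[0],u[1],1]); return -R.T@t,d/np.linalg.norm(d)
def atz(n,px,z):
    o,d=ray(n,px); return o+d*(z-o[2])/d[2]
def tri(pa,pb,a='side',b='top'):
    o1,d1=ray(a,pa);o2,d2=ray(b,pb); s=np.linalg.lstsq(np.c_[d1,-d2],o2-o1,rcond=None)[0]
    A=o1+s[0]*d1;B=o2+s[1]*d2; return (A+B)/2,np.linalg.norm(A-B)
def save(n,f,img=None):
    im=capture(n) if img is None else img; cv2.imwrite('pics/'+f,im[:,:,::-1]); return im
E
python3 - <<'E'
from h import *
a=save('side','s0.png');b=save('top','t0.png')
cv2.imwrite('pics/both.png',cv2.resize(np.vstack([a,b])[:,:,::-1],None,fx=.75,fy=.75))
for n in 'side','top':
    K,D,R,t=cal(n);print(n,'pos',(-R.T@t).round(3),'fwd',R[2].round(2),K[0,0])
np.set_printoptions(precision=1,suppress=True)
for th in ['manifold','valve_axis','valve_grip','port_face','plate','carton','bush','spacer','cup','flask','wrench']:
    for n in 'side','top':
        print(th,n,[(np.array(r['pixel']),round(r['p'],2)) for r in nets.tip_of(th,n)[:4]])
print(sensors.state())
E
```

```text
pics
side pos [0.385 0.702 0.929] fwd [ 0.02 -0.68 -0.74] 420.78133511293066
top pos [ 0.176 -0.047  1.497] fwd [ 0.18  0.01 -0.98] 503.4602864562113
manifold side [(array([238.4, 241.6]), 0.75)]
manifold top [(array([307.9, 139.5]), 0.95)]
valve_axis side [(array([232.9, 186.3]), 0.88), (array([237.8, 240. ]), 0.56)]
valve_axis top [(array([341.8, 115.4]), 0.82)]
valve_grip side [(array([255.1, 180.2]), 0.55)]
valve_grip top [(array([347.3, 136.9]), 0.54)]
port_face side [(array([240.1, 243.3]), 0.73)]
port_face top [(array([267.6, 135. ]), 0.98)]
plate side [(array([338.1, 267.1]), 0.94), (array([307.3, 170.4]), 0.93), (array([308.6, 197.5]), 0.74), (array([400.8, 162.4]), 0.69)]
plate top [(array([405.8, 191.4]), 0.97), (array([360.4, 199.1]), 0.96), (array([281.7, 228.1]), 0.94), (array([439.9, 215.5]), 0.66)]
carton side [(array([295.1, 354.5]), 0.84)]
carton top [(array([197.2, 195. ]), 0.61)]
bush side [(array([315.8, 234.9]), 0.58)]
bush top [(array([310.9, 203. ]), 0.43)]
spacer side [(array([314.4, 292.4]), 0.75)]
spacer top [(array([254.7, 204.2]), 0.48)]
cup side [(array([308.2, 167.5]), 0.68), (array([218.4, 349.1]), 0.66)]
cup top [(array([209. , 141.7]), 0.84), (array([450. , 142.5]), 0.72)]
flask side [(array([247.2, 162.6]), 0.69)]
flask top [(array([412.8, 128.6]), 0.9)]
wrench side [(array([268.8, 137.9]), 0.71)]
wrench top [(array([450.1, 147.7]), 0.81), (array([267.5, 132.6]), 0.4)]
{'clock': 1.2, 'qpos': array([ 1.1,  0.2,  1.6, -0. ,  1.4, -0.2]), 'joint_velocities': array([-0., -0., -0.,  0., -0.,  0.]), 'effort': array([  0. , -44.5, -35.2,  -0. ,   0. ,  -0. ]), 'eef_pos': array([0.1, 0.6, 0.2]), 'tool_rot': array([ 0.2,  1.6, -0.2]), 'force': array([ 0.4, -0.5, -1. ]), 'moment': array([-0. ,  0.1, -0. ]), 'opening': 0.08541610363373849}
```

View pics/both.png

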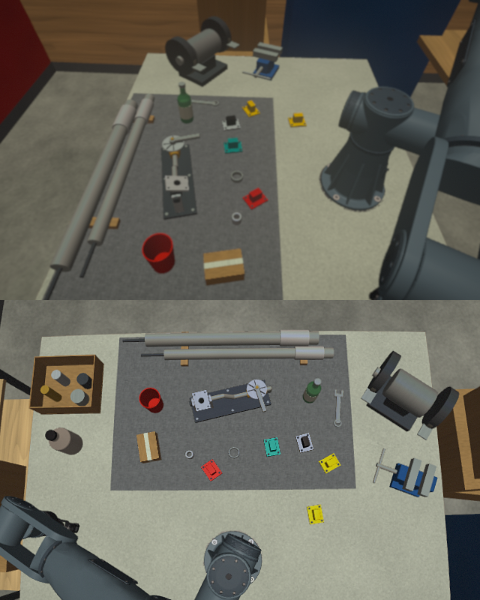

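```bash
python3 - <<'E'
from h import *
np.set_printoptions(precision=4,suppress=True)
T=lambda a,b:print(*tri(a,b))
T((232.9,186.3),(341.8,115.4));T((255.1,180.2),(347.3,136.9));T((307.3,170.4),(405.8,191.4));T((238.4,241.6),(307.9,139.5))
for nm,p in dict(plate=(405.8,191.4),carton=(197.2,195),bush=(310.9,203),spacer=(254.7,204),cup=(209,141.7),flask=(412.8,128.6),wrench=(450,147.7),turq=(360.4,199)).items(): print(nm,atz('top',p,0))
print(atz('top',(267.6,135),.12),atz('top',(341.8,115.4),.094),atz('top',(347.3,136.9),.094))
a=cv2.imread('pics/t0.png');b=cv2.imread('pics/s0.png')
c=cv2.resize(a[95:215,240:440],None,fx=4,fy=4,interpolation=cv2.INTER_CUBIC)
d=cv2.resize(b[140:300,190:350],None,fx=3.7,fy=3.7,interpolation=cv2.INTER_CUBIC)
cv2.imwrite('pics/c.png',c);cv2.imwrite('pics/d.png',d)
E
```

```text
[ 0.6538 -0.0945  0.1045] 0.01185675101316611
[ 0.59  -0.109  0.115] 0.0037081310115975276
[ 0.4574 -0.2913 -0.0156] 0.0013381604534179754
[ 0.6271  0.0077 -0.0125] 0.008002106864052382
plate [ 0.4538 -0.2887  0.    ]
carton [0.4479 0.3452 0.    ]
bush [ 0.4206 -0.0014  0.    ]
spacer [0.4189 0.1685 0.    ]
cup [ 0.6159  0.3149 -0.    ]
flask [ 0.6518 -0.3181  0.    ]
wrench [ 0.5898 -0.4309  0.    ]
turq [ 0.4316 -0.1507  0.    ]
[0.5983 0.118  0.12  ] [ 0.6637 -0.0951  0.094 ] [ 0.5982 -0.1101  0.094 ]
```

View pics/c.png

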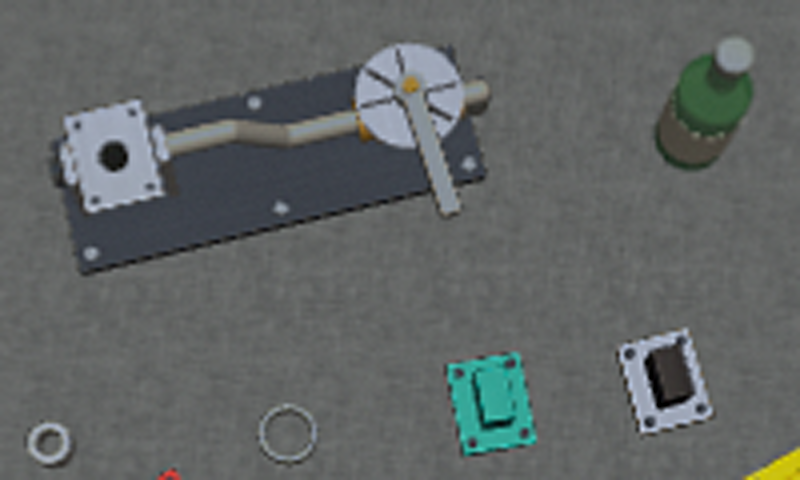

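View pics/d.png

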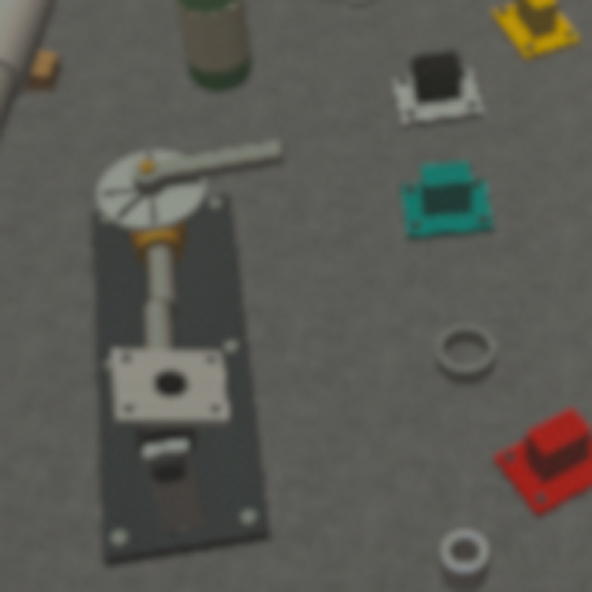

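I count three pictures so far. They show the valve dial at top-image (342,116), lever pointing roughly to the front, and port face at (268,134). The real plate (aluminium, black block) is at (406,191), with flask and wrench off to its right. Now fitting poses to the corners I read.

```bash
cat > fit.py <<'E'
from h import *
from scipy.optimize import least_squares
np.set_printoptions(precision=4,suppress=True)
ct=lambda l:np.array(l)/4+[240,95]
cs=lambda l:np.array(l)/3.7+[190,140]
Rz=lambda a:np.array([[np.cos(a),-np.sin(a),0],[np.sin(a),np.cos(a),0],[0,0,1]])
def M(p,X): return np.array(X,float)@Rz(p[2]).T+[p[0],p[1],0]
def facepts(p,XY):
    t=p[3]; n=np.array([-np.sin(t),0,np.cos(t)]);x=np.array([np.cos(t),0,np.sin(t)])
    return M(p,[np.array([0,.11,.095])+.03*n+a*x+np.array([0,b,0]) for a,b in XY])
F=[(.035,.028),(.035,-.028),(-.035,-.028),(-.035,.028),(0,0)]
bt=[(-.055,.16,.012),(-.055,-.16,.012),(.055,-.16,.012)]; bs=[(-.055,.16,.012),(.055,.16,.012),(-.055,-.16,.012)]
obs=[('top',ct([(66,115),(141,100),(162,196),(88,212),(113,156)]),lambda p:facepts(p,F)),
('side',cs([(113,418),(111,348),(225,346),(230,422),(170,383)]),lambda p:facepts(p,F)),
('top',ct([(84,273),(485,178),(452,47)]),lambda p:M(p,bt)),
('side',cs([(268,540),(107,562),(228,193)]),lambda p:M(p,bs))]
res=lambda p:np.concatenate([(proj(n,f(p))-o).ravel() for n,o,f in obs])
r=least_squares(res,[.63,.01,.2,.4]);p=r.x
if __name__=='__main__':
    print('manifold x,y,yaw,tilt',p);print(res(p).reshape(-1,2).round(1).tolist())
    va=M(p,[(0,-.11,.094)])[0];print('axis',va)
    for q in ct([(452,212)]),: tip=atz('top',q[0],.099);print('tip',tip)
    tip2=atz('side',cs([(281,149)])[0],.094);print(tip2)
    for w in tip,tip2:
        v=Rz(-p[2])@(w-va);print('valve',np.arctan2(-v[1],-v[0]),np.hypot(*v[:2]))
    print('face',facepts(p,[(0,0)]),'n',Rz(p[2])@[-np.sin(p[3]),0,np.cos(p[3])])
    # plate (top corners z=.008): top view c
    P=[(.035,.028),(.035,-.028),(-.035,-.028),(-.035,.028)]
    pc=ct([(617,346),(687,329),(713,413),(644,434)]); ps=cs([(482,113),(402,123)])
    pm=lambda q:np.array([(a,b,.008) for a,b in P])@Rz(q[2]).T+[q[0],q[1],0]
    f=lambda q:np.r_[(proj('top',pm(q))-pc).ravel()]
    s=least_squares(f,[.45,-.29,.2]);print('plate',s.x,s.fun.round(1)); print('side px',(proj('side',pm(s.x))-[190,140])*3.7)
E
python3 fit.py
```

```text
manifold x,y,yaw,tilt [0.6317 0.0094 0.2293 0.236 ]
[[-0.4, 0.5], [0.0, -0.2], [0.5, -0.2], [-0.2, 0.3], [0.3, 0.0], [0.6, 0.8], [0.4, 0.6], [-0.8, 1.2], [-0.3, -0.6], [0.1, 0.5], [-1.0, 0.2], [0.9, -0.1], [0.3, -0.5], [0.4, -1.9], [-1.1, -0.5], [0.7, 0.3]]
axis [ 0.6567 -0.0978  0.094 ]
tip [ 0.5634 -0.1257  0.099 ]
[ 0.563  -0.1305  0.094 ]
valve 0.06149279726957016 0.09738586585839482
valve 0.10637485418652175 0.09929872309896194
face [[0.5999 0.1149 0.1242]] n [-0.2277 -0.0532  0.9723]
plate [ 0.4564 -0.2891  0.2602] [-0.2  0.   0.  -0.5  0.3  0.4 -0.2  0.1]
side px [[401.6438 122.4698]
 [389.7727  79.0574]
 [467.9243  67.8068]
 [481.8451 110.5495]]
```

```bash
python3 - <<'E'
from h import *
np.set_printoptions(precision=4,suppress=True)
s=sensors.state();R=cv2.Rodrigues(np.array(s['tool_rot']))[0];print(s['eef_pos'],s['qpos'],s['force']);print(R)
print('jaw yaw',np.arctan2(R[1,1],R[0,1]))
E
```

```text
[0.1471 0.5559 0.2313] [ 1.1057  0.1808  1.607  -0.      1.3538 -0.2063] [ 0.3825 -0.4773 -1.0129]
[[-0.      0.2559  0.9667]
 [-0.      0.9667 -0.2559]
 [-1.     -0.0001 -0.    ]]
jaw yaw 1.3120472785285622
```

Emit:
move_arm(targets=[{"offset":[4.4,-5,0],"yaw":0.06},{"offset":[8,-10,0],"yaw":0.12},{"offset":[12,-15,0],"yaw":0.18},{"offset":[15,-20,0],"yaw":0.24},{"offset":[18,-25,0],"yaw":0.3},{"offset":[21,-30,0],"yaw":0.36},{"offset":[24,-35,0],"yaw":0.42},{"offset":[28,-40,0],"yaw":0.48},{"offset":[31,-45,0],"yaw":0.53},{"offset":[34,-50,0],"yaw":0.57}], hand=60, grip_force=30)

```text
clock: 2.45
eef_pos: [0.4881, 0.0539, 0.2316]
tool_rot: [-0.245, 1.556, 0.245]
force: [0.7, 0.7, -0.6]
opening: 0.0511
```

Emit:
move_arm(targets=[{"offset":[3,-5,0],"yaw":0},{"offset":[6,-10,0],"yaw":0},{"offset":[8,-14,-2],"yaw":0},{"offset":[9.8,-17.7,-4],"yaw":0},{"offset":[9.8,-17.7,-6],"yaw":0},{"offset":[9.8,-17.7,-6],"yaw":0},{"offset":[9.8,-17.7,-6],"yaw":0}])

```text
clock: 3.32
eef_pos: [0.5854, -0.1208, 0.1721]
tool_rot: [-0.245, 1.556, 0.244]
force: [0.7, 0.0, 0.2]
opening: 0.0511
```

Emit:
move_arm(targets=[{"offset":[0,0,-3],"yaw":0},{"offset":[0,0,-6],"yaw":0},{"offset":[0,0,-8],"yaw":0},{"offset":[0,0,-9.5],"yaw":0},{"offset":[0,0,-9.5],"yaw":0}])

```text
clock: 3.95
eef_pos: [0.5847, -0.1208, 0.0756]
tool_rot: [-0.244, 1.558, 0.245]
force: [-0.5, 0.5, 0.4]
opening: 0.0514
```

```bash
python3 - <<'E'
from h import *
a=capture('side')[140:260,190:350];b=capture('top')[70:190,270:430]
c=cv2.resize(np.vstack([a,b]),None,fx=2.5,fy=2.5,interpolation=cv2.INTER_CUBIC);cv2.imwrite('pics/e.png',c[:,:,::-1])
print(sensors.state()['eef_pos'],sensors.state()['force'])
E
```

```text
[ 0.5858069  -0.12132442  0.07714062] [0.49528729 0.36274167 0.04593867]
```

View pics/e.png

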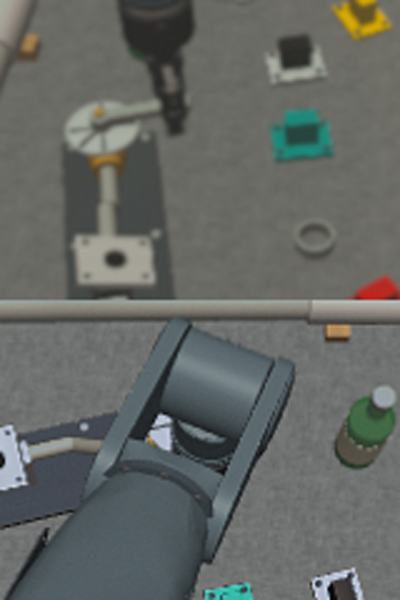

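The lever is between the open fingers (side crop about (165,105)); the picture shows no contact elsewhere. Closing and turning.

Emit:
move_arm(targets=[{"offset":[0,0,0],"yaw":0},{"offset":[0,0,0],"yaw":0},{"offset":[0,0,0],"yaw":0},{"offset":[0,0,0],"yaw":0},{"offset":[0,0,0],"yaw":0},{"offset":[0,0,0],"yaw":0}], hand=0)

```text
clock: 4.8
eef_pos: [0.5857, -0.1215, 0.0771]
tool_rot: [-0.245, 1.556, 0.243]
force: [-0.9, -0.3, 5.7]
opening: 0.0157
```

Emit:
move_arm(targets=[{"offset":[0.26,-0.7,0],"yaw":0.1},{"offset":[0.6,-1.37,0],"yaw":0.2},{"offset":[0.99,-2.01,0],"yaw":0.3},{"offset":[1.45,-2.6,0],"yaw":0.4},{"offset":[1.97,-3.15,0],"yaw":0.5},{"offset":[2.54,-3.64,0],"yaw":0.6},{"offset":[3.15,-4.07,0],"yaw":0.7},{"offset":[3.15,-4.07,0],"yaw":0.7},{"offset":[3.15,-4.07,0],"yaw":0.7}])

```text
clock: 5.92
eef_pos: [0.6174, -0.1632, 0.0772]
tool_rot: [-0.788, 1.423, 0.783]
force: [0.4, -5.6, 4.9]
opening: 0.0155
```

```bash
python3 - <<'E'
from h import *
s=sensors.state();print(s['eef_pos'],s['force'],s['moment'],s['opening'],s['qpos'])
E
```

```text
[ 0.61739467 -0.16316407  0.07721209] [ 0.35302194 -5.64520927  4.9164675 ] [-0.76672467 -0.05452867 -0.08708267] 0.015546191652973322 [-4.43300363e-01  4.83827924e-01  1.54736895e+00 -1.32474056e-03
  1.10749387e+00 -3.02221915e+00]
```

Emit:
move_arm(targets=[{"offset":[0,0,0],"yaw":0},{"offset":[0,0,0],"yaw":0},{"offset":[0,0,0],"yaw":0},{"offset":[0,0,0],"yaw":0},{"offset":[0,0,3],"yaw":0},{"offset":[0,0,7],"yaw":0},{"offset":[0,0,12],"yaw":0}], hand=60)

```text
clock: 6.8
eef_pos: [0.6158, -0.1613, 0.1962]
tool_rot: [-0.786, 1.425, 0.79]
force: [-0.2, -1.4, 0.1]
opening: 0.0515
```

Emit:
move_arm(targets=[{"offset":[-5,-3,0],"yaw":-0.15},{"offset":[-10,-7,0],"yaw":-0.3},{"offset":[-14,-10,0],"yaw":-0.45},{"offset":[-16,-12.6,0],"yaw":-0.6},{"offset":[-16,-12.6,0],"yaw":-0.75},{"offset":[-16,-12.6,0],"yaw":-0.75},{"offset":[-16,-12.6,0],"yaw":-0.75}])

```text
clock: 7.68
eef_pos: [0.4568, -0.2875, 0.1962]
tool_rot: [-0.208, 1.561, 0.208]
force: [0.1, -0.2, -0.0]
opening: 0.0512
```

```bash
python3 - <<'E'
from h import *
a=capture('side')[140:260,190:350];b=capture('top')[90:230,310:470]
c=cv2.resize(np.vstack([a,b]),None,fx=2.3,fy=2.3,interpolation=cv2.INTER_CUBIC);cv2.imwrite('pics/f.png',c[:,:,::-1])
s=sensors.state();R=cv2.Rodrigues(np.array(s['tool_rot']))[0];print(s['eef_pos'],s['qpos'],s['force'],s['moment']);print('jaw yaw',np.arctan2(R[1,1],R[0,1]))
E
```

```text
[ 0.45692657 -0.28736767  0.19621504] [-7.81423217e-01  1.37091486e-01  1.73080554e+00  1.08470862e-05
  1.27384267e+00 -2.61616829e+00] [-0.83158764 -0.18019643  0.15813136] [0.02091812 0.01542055 0.01368591]
jaw yaw 1.8347418944163305
```

View pics/f.png

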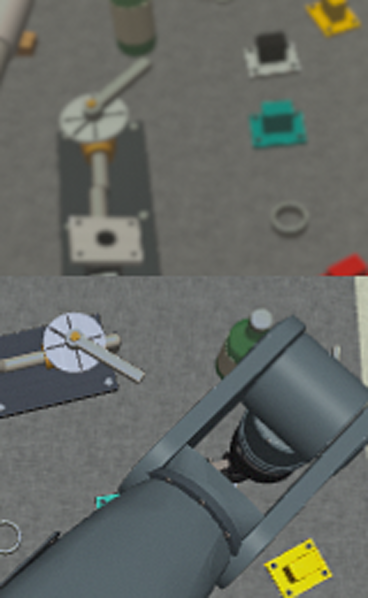

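Emit:
move_arm(targets=[{"offset":[0,-0.17,-5],"yaw":0},{"offset":[0,-0.17,-10],"yaw":0},{"offset":[0,-0.17,-14],"yaw":0},{"offset":[0,-0.17,-16.5],"yaw":0},{"offset":[0,-0.17,-18.1],"yaw":0},{"offset":[0,-0.17,-18.1],"yaw":0},{"offset":[0,-0.17,-18.1],"yaw":0}])

```text
clock: 8.65
eef_pos: [0.4575, -0.2901, 0.0164]
tool_rot: [-0.207, 1.56, 0.204]
force: [-0.1, -0.1, 0.1]
opening: 0.0514
```

```bash
python3 - <<'E'
from fit import *
va=M(p,[(0,-.11,.094)])[0]
h=atz('top',(342.2,116.5),.105);t=atz('top',(371.2,134.3),.1);h2=va
for o in h,h2:
    v=Rz(-p[2])@(t-o);print(o,t,'valve',np.arctan2(-v[1],-v[0]),np.hypot(*v[:2]))
s=sensors.state();print(s['eef_pos'],s['force'])
im=capture('side')[110:210,260:360]
cv2.imwrite('pics/g.png',cv2.resize(im,None,fx=4,fy=4,interpolation=cv2.INTER_CUBIC)[:,:,::-1])
E
```

```text
[ 0.6565 -0.0959  0.105 ] [ 0.6037 -0.1789  0.1   ] valve 0.7747308745854722 0.09845151534432654
[ 0.6567 -0.0978  0.094 ] [ 0.6037 -0.1789  0.1   ] valve 0.7623716289730751 0.09697236537985698
[ 0.4575 -0.2901  0.0164] [-0.1225 -0.0749  0.0549]
```

View pics/g.png

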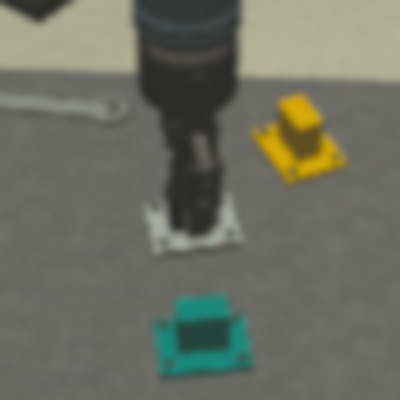

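Valve reads 0.77 rad. The picture shows the fingers over the block, with the plate edges evenly visible either side. Closing and lifting.

Emit:
move_arm(targets=[{"offset":[0,0,0],"yaw":0},{"offset":[0,0,0],"yaw":0},{"offset":[0,0,0],"yaw":0},{"offset":[0,0,0],"yaw":0},{"offset":[0,0,0],"yaw":0},{"offset":[0,0,0],"yaw":0}], hand=0, grip_force=30)

```text
clock: 9.45
eef_pos: [0.4573, -0.2902, 0.0163]
tool_rot: [-0.206, 1.56, 0.204]
force: [-0.1, 0.4, 6.5]
opening: 0.0233
```

Emit:
move_arm(targets=[{"offset":[0,0,2],"yaw":0},{"offset":[0,0,5],"yaw":0},{"offset":[0,0,10],"yaw":0},{"offset":[0,0,15],"yaw":0},{"offset":[0,0,18],"yaw":0},{"offset":[0,0,18],"yaw":0},{"offset":[0,0,18],"yaw":0}])

```text
clock: 10.32
eef_pos: [0.4558, -0.2887, 0.1935]
tool_rot: [-0.203, 1.563, 0.207]
force: [-0.8, -0.1, -3.0]
opening: 0.0236
```

```bash
python3 - <<'E'
from h import *
s=sensors.state();R=cv2.Rodrigues(np.array(s['tool_rot']))[0];print(s['eef_pos'],s['qpos'],s['force'],s['moment'],s['opening']);print('jaw yaw',np.arctan2(R[1,1],R[0,1]))
E
```

```text
[ 0.45579283 -0.28867567  0.19346899] [-7.84714238e-01  1.41299560e-01  1.73194042e+00  3.15738848e-05
  1.27115396e+00 -2.61673920e+00] [-0.76198095 -0.09262366 -2.97666048] [ 0.00547548 -0.01634149  0.07735601] 0.023639533215911154
jaw yaw 1.8320139219148284
```

Emit:
move_arm(targets=[{"offset":[2,4,0],"yaw":0},{"offset":[4,9,0],"yaw":0},{"offset":[6,14,0],"yaw":0},{"offset":[8,19,0],"yaw":-0.03},{"offset":[10,24,0],"yaw":-0.03},{"offset":[12,29,0],"yaw":-0.03},{"offset":[13.2,34,0],"yaw":-0.03},{"offset":[14.2,38,0],"yaw":-0.03},{"offset":[14.2,40.4,0],"yaw":-0.03},{"offset":[14.2,40.4,0],"yaw":-0.03}])

```text
clock: 11.58
eef_pos: [0.597, 0.1162, 0.1923]
tool_rot: [-0.183, 1.568, 0.185]
force: [-0.7, -0.4, -1.9]
opening: 0.0235
```

Emit:
move_arm(targets=[{"offset":[0,0,-1],"yaw":0},{"offset":[0,0,-2],"yaw":0},{"offset":[0,0,-3],"yaw":0},{"offset":[0,0,-3],"yaw":0},{"offset":[0,0,-3],"yaw":0}])

```text
clock: 12.2
eef_pos: [0.5989, 0.1142, 0.1655]
tool_rot: [-0.181, 1.563, 0.181]
force: [0.5, -0.4, -2.0]
opening: 0.0234
```

```bash
python3 - <<'E'
from h import *
im=capture('side')[170:270,190:290]
cv2.imwrite('pics/i.png',cv2.resize(im,None,fx=5,fy=5,interpolation=cv2.INTER_CUBIC)[:,:,::-1])
s=sensors.state();R=cv2.Rodrigues(np.array(s['tool_rot']))[0];print(s['eef_pos'],s['qpos'],s['force'],s['moment'],s['opening']);print('jaw yaw',np.arctan2(R[1,1],R[0,1]))
E
```

```text
[0.5990136  0.11430063 0.16575344] [-5.82215704e-03  3.19246178e-01  1.57545745e+00 -4.55778807e-05
  1.24602564e+00 -1.80759445e+00] [-0.00912497 -0.80620562 -2.01042402] [-0.03213586 -0.0015686  -0.01666293] 0.023901558928923004
jaw yaw 1.801786716003883
```

View pics/i.png

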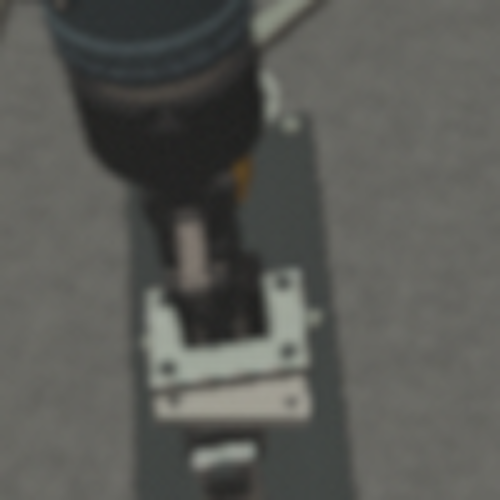

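The plate is level, its edge parallel to the base (side crop, plate edge (150,385)-(310,362)) above the face edge (155,418)-(312,415). I'm lowering it so its high edge touches and it swings in the pads.

Emit:
move_arm(targets=[{"offset":[0,0,-0.6],"yaw":0},{"offset":[0,0,-1.1],"yaw":0},{"offset":[0,0,-1.5],"yaw":0},{"offset":[0,0,-1.7],"yaw":0},{"offset":[-0.1,0,-1.85],"yaw":0}], grip_force=20)

```text
clock: 12.88
eef_pos: [0.5982, 0.1145, 0.1483]
tool_rot: [-0.182, 1.562, 0.181]
force: [-3.9, -1.2, 10.1]
opening: 0.0234
```

Emit:
move_arm(targets=[{"offset":[-0.1,-0.02,-0.15],"yaw":0},{"offset":[-0.2,-0.05,-0.3],"yaw":0},{"offset":[-0.3,-0.07,-0.4],"yaw":0},{"offset":[-0.3,-0.07,-0.4],"yaw":0}])

```text
clock: 13.38
eef_pos: [0.5965, 0.1139, 0.1458]
tool_rot: [-0.182, 1.558, 0.181]
force: [-3.4, 0.0, 10.3]
opening: 0.0236
```

Emit:
move_arm(targets=[{"offset":[-0.1,-0.02,-0.15],"yaw":0},{"offset":[-0.2,-0.05,-0.3],"yaw":0},{"offset":[-0.3,-0.07,-0.43],"yaw":0},{"offset":[-0.3,-0.07,-0.43],"yaw":0}])

```text
clock: 13.88
eef_pos: [0.5935, 0.1131, 0.1413]
tool_rot: [-0.182, 1.558, 0.181]
force: [-2.7, 0.0, 9.5]
opening: 0.0235
```

```bash
python3 - <<'E'
from h import *
s=sensors.state();print(s['eef_pos'],s['force'],s['moment'])
im=capture('side')[190:270,200:280];b=capture('top')[95:175,230:310]
cv2.imwrite('pics/j.png',cv2.resize(np.hstack([im,b]),None,fx=5,fy=5,interpolation=cv2.INTER_CUBIC)[:,:,::-1])
E
```

```text
[0.59346318 0.1131373  0.1412999 ] [-2.69346572  0.04566506  9.52237156] [ 0.11566593  0.08614312 -0.13120225]
```

View pics/j.png

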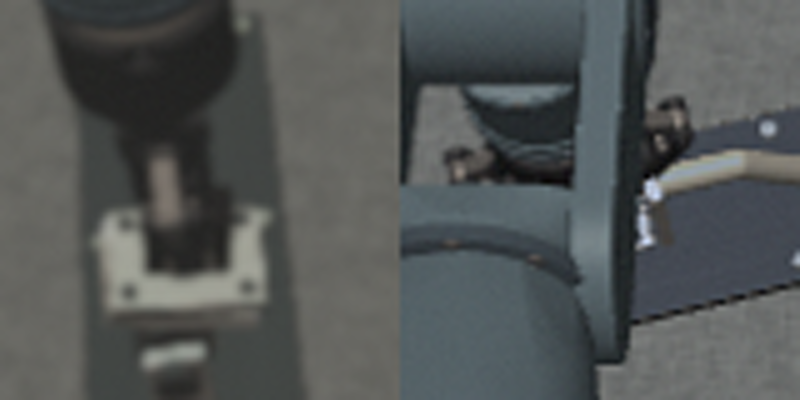

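Emit:
move_arm(targets=[{"offset":[-0.07,-0.02,-0.08],"yaw":0},{"offset":[-0.13,-0.03,-0.17],"yaw":0},{"offset":[-0.13,-0.03,-0.17],"yaw":0}])

```text
clock: 14.35
eef_pos: [0.5924, 0.1129, 0.1395]
tool_rot: [-0.182, 1.558, 0.181]
force: [-1.8, 0.2, 9.8]
opening: 0.0238
```

Emit:
move_arm(targets=[{"offset":[-0.05,-0.01,-0.07],"yaw":0},{"offset":[-0.05,-0.01,-0.07],"yaw":0},{"offset":[-0.05,-0.01,-0.07],"yaw":0}])

```text
clock: 14.72
eef_pos: [0.592, 0.1128, 0.1389]
tool_rot: [-0.182, 1.558, 0.181]
force: [-1.6, 0.6, 7.9]
opening: 0.0233
```

Emit:
move_arm(targets=[{"offset":[-0.05,-0.01,-0.08],"yaw":0},{"offset":[-0.05,-0.01,-0.08],"yaw":0},{"offset":[-0.05,-0.01,-0.08],"yaw":0}])

```text
clock: 15.1
eef_pos: [0.5915, 0.1127, 0.1381]
tool_rot: [-0.182, 1.558, 0.181]
force: [-2.5, -0.6, 8.3]
opening: 0.0233
```

Emit:
move_arm(targets=[{"offset":[-0.05,-0.01,-0.08],"yaw":0},{"offset":[-0.05,-0.01,-0.08],"yaw":0},{"offset":[-0.05,-0.01,-0.08],"yaw":0}])

```text
clock: 15.48
eef_pos: [0.5912, 0.1126, 0.1375]
tool_rot: [-0.182, 1.557, 0.181]
force: [-1.6, -0.3, 9.5]
opening: 0.0238
```

```bash
python3 - <<'E'
from h import *
s=sensors.state();print(s['eef_pos'],s['force'],s['moment'])
im=capture('side')[190:270,200:300]
cv2.imwrite('pics/k.png',cv2.resize(im,None,fx=8,fy=7,interpolation=cv2.INTER_CUBIC)[:,:,::-1])
E
```

```text
[0.59118713 0.11260431 0.1374948 ] [-1.59529094 -0.30499251  9.52461816] [ 0.19893633 -0.08957422 -0.06643339]
```

View pics/k.png

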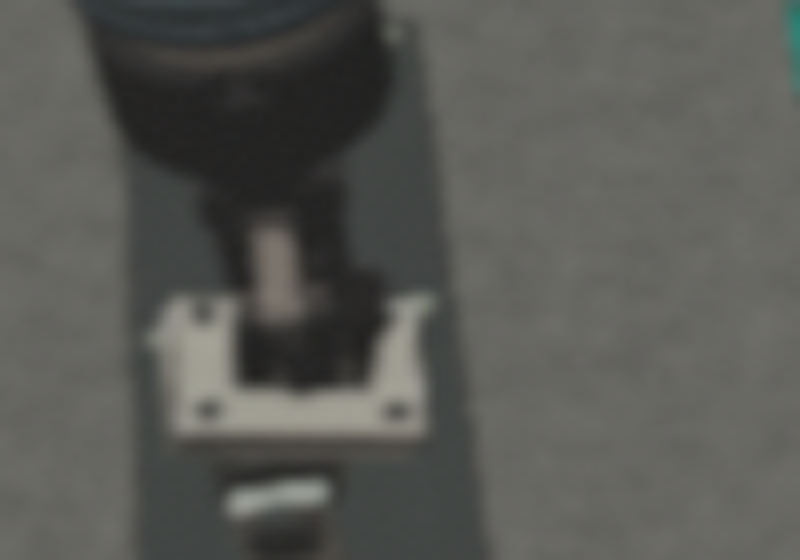

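```bash
python3 - <<'E'
from fit import *
def top(t,XY,off=.008,sh=0):
    q=p.copy();q[3]=t;n=Rz(p[2])@np.array([-np.sin(t),0,np.cos(t)]);return facepts(q,XY)+off*n
for t in (.2,.236,.27,.3,.34):
    a=proj('side',top(t,F[:4]));g=(a-[200,190])*[8,7]
    q=p.copy();q[3]=t;P=facepts(q,[(0,0)])[0]+.035*(Rz(p[2])@np.array([-np.sin(t),0,np.cos(t)]))
    print(t,g.round(0).tolist(),'TCP',P-[0,0,.019])
# fit tilt using face obs only per camera
for k in ((0,),(1,),(0,1),):
    f=lambda t:np.concatenate([(proj(n,facepts(np.r_[p[:2]+t[1:],p[2],t[0]],F))-o).ravel() for n,o,_ in [obs[i] for i in k]])
    r=least_squares(f,[.3,0,0]);print(k,r.x,r.cost)
E
```

```text
0.2 [[166.0, 434.0], [160.0, 300.0], [399.0, 296.0], [414.0, 427.0]] TCP [0.5941 0.1136 0.1397]
0.236 [[171.0, 432.0], [165.0, 298.0], [403.0, 299.0], [418.0, 429.0]] TCP [0.5919 0.113  0.1392]
0.27 [[176.0, 429.0], [170.0, 296.0], [407.0, 301.0], [422.0, 432.0]] TCP [0.5898 0.1125 0.1386]
0.3 [[181.0, 428.0], [174.0, 294.0], [410.0, 303.0], [426.0, 434.0]] TCP [0.588  0.1121 0.1381]
0.34 [[187.0, 425.0], [180.0, 291.0], [414.0, 306.0], [430.0, 436.0]] TCP [0.5856 0.1116 0.1373]
(0,) [ 0.2053 -0.0007 -0.0002] 0.48457148689550666
(1,) [ 0.2466  0.0006 -0.0014] 1.6204170989636748
(0, 1) [ 0.2398  0.0003 -0.0006] 2.4468202390933573
```

Emit:
move_arm(targets=[{"offset":[0,0,-0.08],"yaw":0},{"offset":[0,0,-0.08],"yaw":0},{"offset":[0,0,-0.08],"yaw":0}])

```text
clock: 15.9
eef_pos: [0.5912, 0.1126, 0.1374]
tool_rot: [-0.182, 1.557, 0.181]
force: [-4.3, 0.6, 14.5]
opening: 0.0233
```

Emit:
move_arm(targets=[{"offset":[0,0,-0.08],"yaw":0},{"offset":[0,0,-0.08],"yaw":0},{"offset":[0,0,-0.08],"yaw":0}])

```text
clock: 16.27
eef_pos: [0.5912, 0.1126, 0.1374]
tool_rot: [-0.182, 1.557, 0.181]
force: [-7.0, -0.1, 18.7]
opening: 0.0233
```

Pressing no longer moves the tool and the force rises by about 5 N/mm, so the plate is seated. I'm easing back to about 12 N and checking.

Emit:
move_arm(targets=[{"offset":[0,0,0.1],"yaw":0},{"offset":[0,0,0.16],"yaw":0},{"offset":[0,0,0.16],"yaw":0},{"offset":[0,0,0.16],"yaw":0},{"offset":[0,0,0.16],"yaw":0}])

```text
clock: 16.9
eef_pos: [0.5912, 0.1126, 0.1375]
tool_rot: [-0.182, 1.557, 0.181]
force: [-2.2, -0.4, 9.3]
opening: 0.0236
```

```bash
python3 - <<'E'
from h import *
s=sensors.state();print(s['eef_pos'],s['force'],s['moment'],s['opening'],s['clock'])
im=capture('side')[150:270,190:340]
cv2.imwrite('pics/l.png',cv2.resize(im,None,fx=5,fy=5,interpolation=cv2.INTER_CUBIC)[:,:,::-1])
E
```

```text
[0.59115434 0.11260954 0.13746847] [-2.18962988 -0.40657872  9.25313289] [ 0.16166445 -0.08599866 -0.04913398] 0.02357494195629465 16.9
```

View pics/l.png

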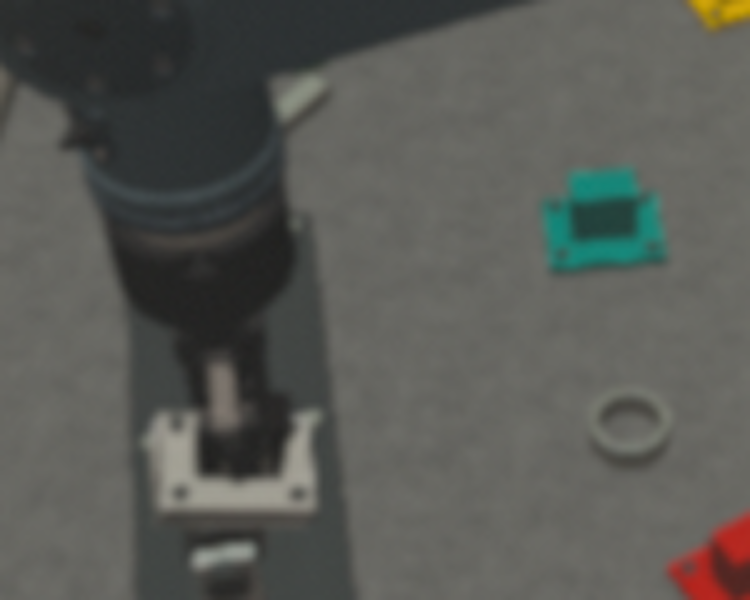

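```bash
python3 -c "
from station import ticket; print(ticket.hand_in())"
```

```text
the job is handed in; nothing more can be done
None
```

The valve is at half open and released, and the blanking plate is held flush on the port face. I handed the job in at about 17 s of the 58 s, still pressing. The hand-in gave no verdict.

- **Valve:** I pinched the lever, turned it by 0.70 rad, let go and moved clear. In the camera picture it then read 0.76–0.77 rad, against a target of 0.785 and limits of 0.68–0.89. I did not measure it again later, but in the last picture the visible lever end was still where I left it.
- **Plate:** The arm can only shift and yaw, so I tilted the plate by touching its high edge to the face and letting it swing in lightly closed pads (20 N). I took it as seated when further pressing no longer moved the tool and the force rose about 5 N/mm.
- **Press force:** I eased back to 9.3 N measured upwards. Adding about 2.5 N for the plate's weight gives roughly 12 N on the face.
- **Position:** From the tool position, the plate is centred within about 2 mm along both edges. The last picture shows it covering the face with edges in line.
- **Disagreement on tilt:** The corner fit gave a face tilt of 0.24 rad, while the seated plate's edge read about 0.27 ± 0.03 by eye. The tool also ended about 2 mm lower than predicted. I put both down to measuring error, because the contact was solid.
- **Other things on the bench:** I saw nothing disturbed in the parts of the scene I viewed, but I did not re-measure the loose items.

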